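# Load the router's backup battery and push its drawer home

## Task

The spare battery pack goes into the router's backup power unit. Lay the standing pack down on the shelf with its socketed face underneath, without letting it topple or drop, let go of it and take it again so that you can set it down over the two pegs in the open drawer, contact end inward and seated flat; then gently push the drawer fully home until its catch clicks and holds it. Leave everything else on the shelf where it is.

Things in the scene. Friction and masses are not known exactly. Their poses are not given: they have to be found in the camera images.
- battery_pack: spare battery pack, grey plastic block 120 x 54 x 40 mm, 0.36 to 0.59 kg, loose, at first standing on its plain end. Origin: centre of that end. +z: along the 120 mm length to the contact end (four brass contacts). x: through the 40 mm thickness; the +x face, 20 mm off the axis, has the sockets, the other broad face five dark ribs. y: across the 54 mm between plain flat sides
- pack_base (a point): centre of the pack's socketed face (+20 mm x, +60 mm z from its origin); axes as the pack's. On that face's centre line are two square blind sockets, 11 mm deep: a 23 mm wide one 32 mm from this point towards the contact end, a 15 mm one 32 mm towards the plain end. Apart from the pack the shelf from x 0.40 to 0.58 and y 0 to 0.40 m is clear
- contact_end (a point): middle of the socketed face's edge at the contact end (+20 mm x, +120 mm z from the pack's origin)
- backup_unit: backup power unit, white plastic box 210 deep (x) x 112 wide (y) x 86 mm high, fixed. Origin: centre of its underside; +x points into it from the front, z up; its front face is at x = -105 mm. The front is open for the drawer below a deck whose underside is 62 mm up: a seated pack passes 4 mm under it, a pack riding on the pegs jams against it
- battery_drawer (a joint): how far the drawer stands out (to the unit's -x), m: 0 home, 0.17 fully out; starts at 0.15 to 0.168. It slides with about 2 N. In the last 14 mm a sprung roller catch resists with up to about 10 N, gives way some 5 mm from home, then pulls the drawer to a firm stop and holds it; let go before that, the drawer is pushed back out to about 14 mm
- seat (a point): point on the drawer's tray floor (18 mm above the shelf) where the centre of the pack's socketed face must come; moves with the drawer, axes as the unit's. Two round taper-tipped pegs 9 mm high: 18 mm thick 32 mm inward (+x), 10 mm thick 32 mm outward. Floor 76 mm wide, side rims 6 mm high; front panel 70 mm outward, 46 mm high; contact block 68 mm inward, 27 mm high
- drawer_front (a point): middle of the outer face of the drawer's front panel, 45 mm above the shelf; moves with the drawer, axes as the unit's, push along +x. The flat white panel is 110 mm wide, 10 mm thick and reaches from 7 to 64 mm above the shelf
- pen_cup: round aluminium pen cup, 72 mm across, 100 mm high, pens up to 165 mm; origin under its centre; loose, leave alone
- phone_stand: red silicone phone stand, 95 x 75 mm, 108 mm high; origin under its centre; loose, leave alone
- sugar_bowl: closed white ceramic sugar bowl, 96 mm across, 105 mm high with its knob; origin under its centre; loose, leave alone
- mug: blue ceramic mug, 82 mm across, 92 mm high, handle at +y; origin under its centre; loose, leave alone
- speaker: black speaker, 85 x 85 x 100 mm; origin under its centre; loose, leave alone
- books: two books lying flat, 200 x 130 mm, 40 mm high together; origin under the lower one's centre; loose, leave alone
There are look-alikes about, which are no part of the job. What is shaped like the battery_pack but purple or turquoise is not meant.

How it is judged (in metres and radians):
On the way, in this order (a step that is already met when the one before it is completed fails the run):
1. the pack lies flat on the shelf on its socketed face, let go and still (angle between battery_pack's own x axis and vertical above 3.05 rad and height (world z) of pack_base below 0.006 m and contact force between battery_pack and the arm below 0.1 N and linear speed of battery_pack below 0.03 m/s), for 0.2 s.
2. the pack is seated flat over both pegs of the open drawer, contact end inward, and let go (horizontal distance between pack_base and seat below 0.006 m and z of pack_base in the frame of seat between -0.0035 and 0.0035 m and angle between battery_pack's own x axis and vertical above 3.07 rad and x of contact_end in the frame of seat above 0.05 m and angle between the z axis of battery_pack and the x axis of backup_unit, either way round below 0.14 rad and contact force between battery_pack and the arm below 0.1 N and value of joint battery_drawer above 0.05 m), for 0.2 s.
At the end, for the whole second after the job is handed in: The drawer is held home (joint below 3 mm) with the pack at rest on its pegs: socketed face down within 3.5 mm of the tray floor and level to 4 degrees, its centre within 6 mm of the seat point, contact end inward (length within 8 degrees of the unit's x), and the robot off it (horizontal distance between pack_base and seat below 0.006 m and z of pack_base in the frame of seat between -0.0035 and 0.0035 m and angle between battery_pack's own x axis and vertical above 3.07 rad and x of contact_end in the frame of seat above 0.05 m and angle between the z axis of battery_pack and the x axis of backup_unit, either way round below 0.14 rad and contact force between battery_pack and the arm below 0.1 N and value of joint battery_drawer below 0.003 m and linear speed of battery_pack below 0.02 m/s); the robot touches nothing.
It fails at once if the pack topples or is dropped (turns faster than 9 rad/s or moves faster than 0.8 m/s) (angular speed of battery_pack above 9 rad/s or linear speed of battery_pack above 0.8 m/s).
It fails at once if the drawer is slammed (closes faster than 0.5 m/s) (velocity of joint battery_drawer below -0.5 m/s).
It fails at once if the robot pushes on the drawer or unit with more than 45 N (contact force between backup_unit and the arm above 45 N).
It fails at once if a bystander (pen cup, phone stand, sugar bowl, mug, speaker, books) is moved by more than 30 mm (distance of any of pen_cup, phone_stand, sugar_bowl, mug, speaker, books from where it was at the start of the episode above 0.03 m).
It also fails if it takes over 72 s, if anything falls off the work surface, if the arm or the gripper's body presses on something with over 40 N, if the wrist force passes 120 N, or if a joint passes its speed limit or range.

## Robot

A 6-joint arm with a two-finger parallel gripper is mounted at the origin on the work surface. World frame = base frame: x ahead of the robot, y to its left, z up, the work surface at z = 0. Lengths are in mm, angles in rad, forces in N, time in s.
With the tool pointing down it reaches from about 400 to 925 mm from the base axis. Payload 12.5 kg.
Tool frame: the origin (TCP) lies between the finger pads; the fingertips stand 11 mm ahead of it and the grasp point (between the pads) lies 8 mm behind it (env.tip_extent is the distance from the TCP to the fingertips, in mm); x points along the fingers, z is the direction in which the jaws open and shut, and the axes are right-handed (so a half turn about x gives the same grasp; the last joint's range is limited). The gripper opens to 95 mm and grips with 3 to 60 N. Pads are 20 mm wide; open, the fingers measure 119 mm over their backs; the gripper's body (75 mm by 180 mm) begins 59 mm behind the grasp point.
Start: joints at [1.077, 0.491, 1.559, -0, 1.092, -0.106], TCP at [236.33, 578.614, 225.661] pointing down, gripper open.
Joint ranges: [-3.1, 3.1], [-0.84, 2.19], [0.05, 2.79], [-1.13, 4.28], [0.06, 2.93], [-2.69, 2.69]. Speed limits (rad/s): [2.22, 2.22, 2.79, 3.14, 3.14, 3.14].

## Interface

Orientations are given as [roll, pitch, yaw] about the fixed x, y, z axes, in that order (R = Rz(yaw) Ry(pitch) Rx(roll)).
In Python, from cell import status, imaging, env gives the robot as it stands. The module is installed in compiled form; this text tells all that it offers.
- The arm moves only by the tool apply_moves, never from a script. Its argument "increments" is a list of rows, each a list of 5 numbers: the closure, from 0 (fully open) to 1 (shut), then the shift along the tool's x, y, z in mm, then the turn about the tool's x in degrees. A call has 1 to 10 rows; each row shifts and turns the commanded pose from where the row before left it, along the tool's axes as they then stand; what a row does not reach is not made up. A row lasts 1/10 s, in which the tool goes at most 50 mm and 8.59 degrees, less where a joint would pass 70% of its speed; a pose out of reach is approached as far as the arm can. A call with a gripper value outside its range is refused whole. The fingers move at their own pace and stop on an object; the grip force is fixed at half the most. Time passes only in rows, so rows that do not move let the fingers close. It gives the time, the measured TCP pose, the force and the opening at its end, in the units of the state.
- status.state(): the state, without advancing time (a new reading comes with each control period).
- imaging.read_camera(name): name is "side" or "top"; returns a dict with "pixels" (384x512x3 uint8, red, green, blue), "fovy" (degrees; the focal length in pixels is half the picture's height over the tangent of half this angle, whatever the lens; pixels are square), "cx", "cy" (the principal point, pixels), "R" (3x3) and "t" (3): a world point X has camera coordinates R X + t. Camera axes: x right, y down, z forward; pixel columns grow to the right and rows downward; lengths in mm; the calibration is good to about 2 mm. A picture is of the moment at which its call begins. There is no depth.
- env.job_done(): hands the job in, once; it reports no verdict.
The state is a dict: "t": time; "joints": joint angles; "qvel": joint speeds; "tau": joint torques, N m; "eef_pos": TCP position; "tcp_rot": TCP orientation; "ft_force": force on the tool from outside, world axes, zero at the start; "moment": the same for the moment, N m; "opening": opening from 0.0 (shut) to 1.0 (fully open).
Only numpy, scipy, OpenCV 4.12 (cv2) and the standard library are available. Lean on these libraries where they do the work, as an engineer would, in place of code of your own. Each camera call takes 0.05 s, during which the arm holds its last target. There are 200 camera calls.

## Working session

There is one attempt and no reset: what is moved stays moved. The work goes in short steps, Python scripts to look and compute and a tool call to move; the robot and the scene stay as the last step left them, time stands still between calls to the robot, and variables do not carry over. Pictures are saved under pics/ and viewed, about 8 in all and at most 12, crops included, and the job is handed in when it is done.

Besides the shell and the picture viewer there is one more tool, called after "Request:" as name([rows], argument=value, ...), one row to a line, values as JSON. apply_moves: Moves the arm, as the interface text tells. Its arguments: {"type":"object","properties":{"increments":{"type":"array"}},"required":["increments"]}

```bash
mkdir -p pics
cat > h.py <<'E'
import numpy as np, cv2
from cell import status, imaging, env
def grab(n,f):
    c=imaging.read_camera(n); cv2.imwrite('pics/'+f,c['pixels'][:,:,::-1]); np.savez('pics/'+f[:-4]+'.npz',**c); return c
def load(f): return dict(np.load('pics/'+f+'.npz'))
def foc(c): return c['pixels'].shape[0]/2/np.tan(np.radians(float(c['fovy']))/2)
def proj(c,X):
    p=np.asarray(c['R'])@np.asarray(X,float)+np.asarray(c['t']); f=foc(c); return np.array([c['cx']+f*p[0]/p[2],c['cy']+f*p[1]/p[2]])
def back(c,u,v,z):
    f=foc(c);R=np.asarray(c['R']);t=np.asarray(c['t']);d=R.T@np.array([(u-c['cx'])/f,(v-c['cy'])/f,1]);o=-R.T@t
    return o+d*(z-o[2])/d[2]
E
python3 - <<'E'
from h import *
np.set_printoptions(precision=3,suppress=True)
ims=[]
for n in('top','side'):
    c=grab(n,n+'0.png'); print(n,c['fovy'],c['cx'],c['cy'],-np.asarray(c['R']).T@c['t'],c['R'])
    ims.append(c['pixels'][:,:,::-1])
for n,i in zip(('top','side'),ims): cv2.imwrite('pics/%s0b.png'%n,cv2.resize(i,(800,600),interpolation=cv2.INTER_CUBIC))
s=status.state();print(s)
E
```

```text
top 49.374627799920056 262.7443318378316 190.52568947757257 [ 326.624    3.068 1480.058] [[ 0.013 -1.     0.003]
 [-0.991 -0.013 -0.136]
 [ 0.136 -0.001 -0.991]]
side 49.80504607016896 255.5384352832477 196.47044928279803 [1456.28  -657.143 1091.064] [[ 0.565  0.825  0.009]
 [ 0.543 -0.364 -0.757]
 [-0.621  0.433 -0.653]]
{'t': 0.1, 'joints': array([ 1.077,  0.491,  1.559,  0.   ,  1.092, -0.106]), 'qvel': array([-0.001, -0.001, -0.001, -0.   , -0.002, -0.002]), 'tau': array([  0.003, -61.363, -25.861,   0.069,   0.047,  -0.   ]), 'eef_pos': array([236.246, 578.42 , 225.16 ]), 'tcp_rot': array([ 3.027,  1.57 , -2.073]), 'ft_force': array([0.17 , 0.608, 0.271]), 'moment': array([ 0.031, -0.006, -0.001]), 'opening': 0.9955546966003436}
```

View pics/top0b.png

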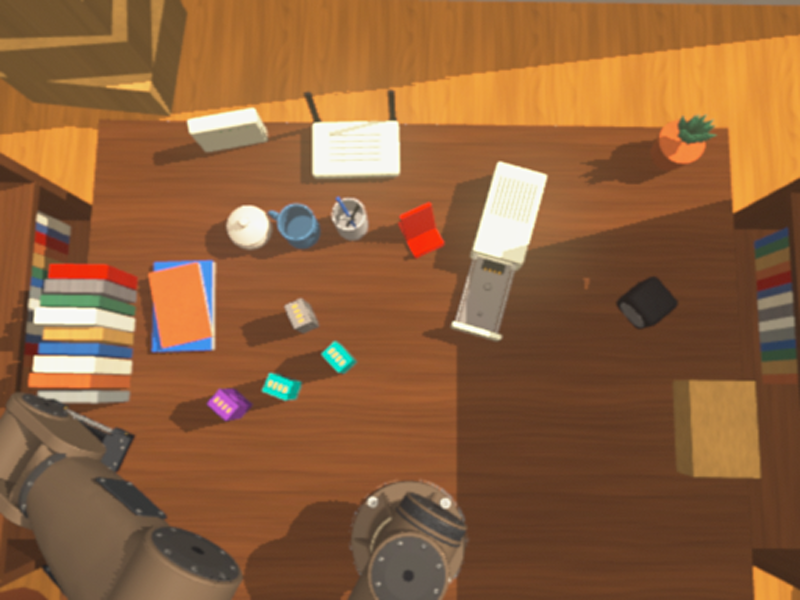

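View pics/side0b.png

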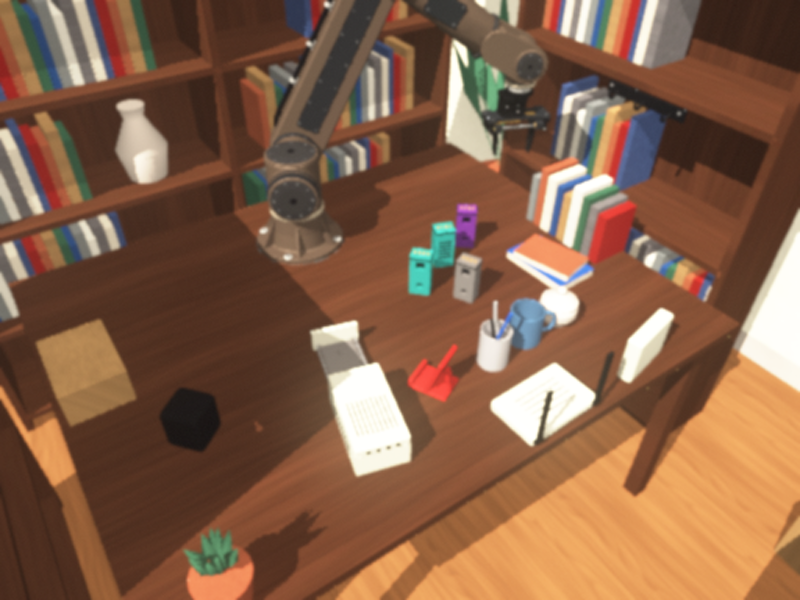

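The top view shows the boxes standing at purple (228,404), turquoise (281,387) and (338,357), and grey (300,315). In the side view, grey is at (467,278). Only the grey one fits the battery_pack description. The open drawer is at (485,295) in the top view. I'll confirm with an enlarged crop.

Run:
```python
import cv2,numpy as np
t=cv2.imread('pics/top0.png');s=cv2.imread('pics/side0.png')
a=cv2.resize(t[180:225,165:215],(400,360),interpolation=cv2.INTER_CUBIC)   # x8
b=cv2.resize(s[155:200,275:325],(400,360),interpolation=cv2.INTER_CUBIC)
c=cv2.resize(t[150:225,280:355],(0,0),fx=3.2,fy=3.2,interpolation=cv2.INTER_CUBIC)[:240]
d=cv2.resize(s[200:260,190:290],(0,0),fx=4,fy=4,interpolation=cv2.INTER_CUBIC)[:240]
o=np.zeros((600,800,3),np.uint8);o[:360,:400]=a;o[:360,400:]=b;o[360:,:c.shape[1]]=c;o[360:,400:400+d.shape[1]]=d
cv2.imwrite('pics/crop0.png',o)
```

```text
(no output)
```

View pics/crop0.png

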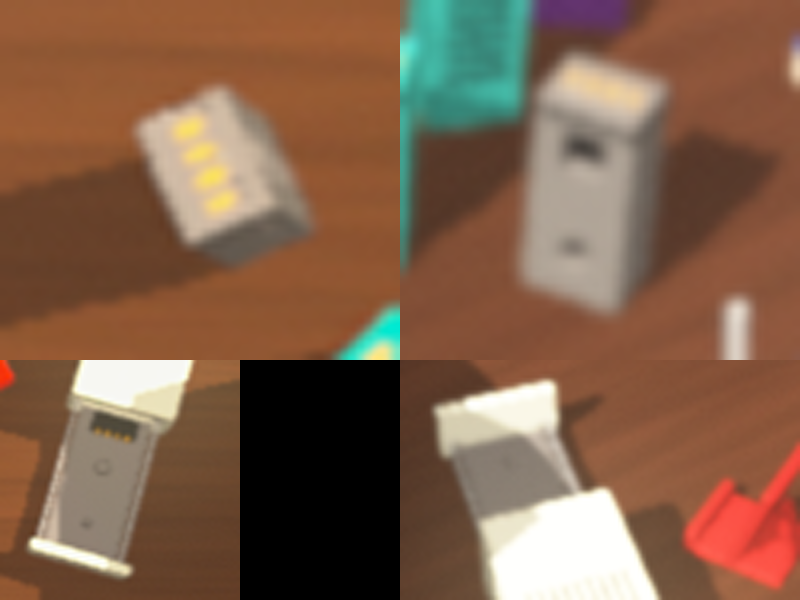

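Top-left crop: four brass contacts on the grey box's upper end. Top-right crop: the two sockets are on the face towards the side camera, with the wide one up. So grey is the pack. The drawer pegs show at full-image top pixels of about (312,183) and (307,201). Next I'll fit poses by silhouette.

```bash
cat >> h.py <<'E'
from scipy.optimize import minimize
def box(x0,x1,y0,y1,z0,z1): return np.array([[a,b,c] for a in(x0,x1) for b in(y0,y1) for c in(z0,z1)],float)
def place(P,x,y,yaw): 
    c,s=np.cos(yaw),np.sin(yaw); return P@np.array([[c,s,0],[-s,c,0],[0,0,1]])+[x,y,0]
def sil(c,boxes,roi,S=8):
    u0,v0,u1,v1=roi; m=np.zeros(((v1-v0)*S,(u1-u0)*S),np.uint8)
    for B in boxes:
        p=np.array([proj(c,X) for X in B]); h=cv2.convexHull(((p-[u0,v0]+.5)*S).astype(np.float32))
        cv2.fillConvexPoly(m,np.round(h*16).astype(np.int32),255,shift=4)
    return cv2.resize(m,(u1-u0,v1-v0),interpolation=cv2.INTER_AREA)/255.
def fit(model,views,x0,step):
    """views: (cam, mask float in roi, roi)"""
    def cost(p):
        return sum(np.abs(cv2.GaussianBlur(sil(c,model(p),r),(0,0),.7)-m).sum() for c,m,r in views)
    best=None
    for k in range(3):
        s=np.vstack([x0]+[np.array(x0)+np.eye(len(x0))[i]*step[i]/(1+k) for i in range(len(x0))])
        r=minimize(cost,x0,method='Nelder-Mead',options=dict(initial_simplex=s,xatol=.02,fatol=.05,maxiter=600)); x0=r.x
    return r.x,r.fun
def softmask(c,roi,fn):
    u0,v0,u1,v1=roi; im=c['pixels'][v0:v1,u0:u1]; hsv=cv2.cvtColor(im,cv2.COLOR_RGB2HSV).astype(float); return fn(hsv,im.astype(float))
E
cat > fit0.py <<'E'
from h import *
np.set_printoptions(precision=2,suppress=True)
T,S=load('top0'),load('side0')
print('pegs',back(T,311.9,183.1,27),back(T,306.9,201.3,27))
g=lambda hsv,im: np.clip((125-hsv[...,1])/40,0,1)   # grey: low saturation
w=lambda hsv,im: np.clip((130-hsv[...,1])/40,0,1)*np.clip((im.min(2)-115)/30,0,1)
rt,rs=(170,186,210,216),(285,158,312,198)
for n,c,r in(('t',T,rt),('s',S,rs)):
    print(n,[c['pixels'][r[1]+(r[3]-r[1])//2,r[0]+k].tolist() for k in range(0,r[2]-r[0],4)])
def packup(p): return [place(box(-20,20,-27,27,0,120),p[0],p[1],np.radians(p[2]))]
vt=(T,softmask(T,rt,g),rt);vs=(S,softmask(S,rs,g),rs)
x0=[*back(T,192,202,100)[:2],-64]
for vv in([vt],[vs],[vt,vs]): print('pack',fit(packup,vv,x0,[8,8,10]))
ru,rv=(280,98,356,222),(196,202,266,306)
def unit(p): return [place(box(-105,105,-56,56,0,86),*p[:2],np.radians(p[2])),place(box(-p[3]-10,-p[3],-55,55,7,64),*p[:2],np.radians(p[2]))]
ut=(T,softmask(T,ru,w),ru);us=(S,softmask(S,rv,w),rv)
e=back(T,328,135,86)
for vv in([ut],[us],[ut,us]): print('unit',fit(unit,vv,[e[0],e[1],-16,265],[10,10,6,10]))
for n,v in(('pt',vt),('ps',vs),('ut',ut),('us',us)): cv2.imwrite('pics/m_%s.png'%n,cv2.resize(v[1]*255,None,fx=4,fy=4))
E
python3 fit0.py
```

```text
pegs [ 555.07 -171.75   27.  ] [ 490.36 -154.05   27.  ]
t [[143, 86, 50], [135, 82, 47], [113, 70, 43], [103, 64, 41], [208, 186, 165], [241, 210, 133], [213, 188, 162], [172, 154, 135], [149, 93, 60], [146, 86, 49]]
s [[87, 58, 42], [128, 82, 59], [175, 164, 150], [178, 166, 153], [177, 165, 152], [110, 100, 92], [86, 57, 43]]
pack (array([479.41, 239.41, -65.62]), np.float64(60.843342584884596))
pack (array([474.27, 237.18, -76.21]), np.float64(84.31295006825871))
pack (array([477.28, 237.56, -67.45]), np.float64(168.3062716228356))
unit (array([ 716.23, -216.23,  -15.7 ,  264.34]), np.float64(300.9572239232542))
unit (array([ 707.21, -212.72,  -15.55,  265.15]), np.float64(236.24536108584414))
unit (array([ 711.3 , -214.66,  -15.55,  260.76]), np.float64(665.7920304916152))[ WARN:0@3.750] global loadsave.cpp:1063 imwrite_ Unsupported depth image for selected encoder is fallbacked to CV_8U.
```

```bash
cat > ov.py <<'E'
from h import *
def draw(c,boxes,roi,k,W,H):
    u0,v0,u1,v1=roi; im=cv2.resize(c['pixels'][v0:v1,u0:u1,::-1],None,fx=k,fy=k,interpolation=cv2.INTER_CUBIC)
    for B,col in boxes:
        p=[tuple(int(q) for q in np.round((proj(c,X)-[u0,v0]+.5)*k)) for X in B]
        for i in range(8):
            for j in(1,2,4):
                if not i&j: cv2.line(im,p[i],p[i|j],col,1)
    o=np.zeros((H,W,3),np.uint8); h,w=min(H,im.shape[0]),min(W,im.shape[1]); o[:h,:w]=im[:h,:w]; return o
E
python3 - <<'E'
from ov import *
T,S=load('top0'),load('side0')
pk=[(place(box(-20,20,-27,27,0,120),479.4,239.4,np.radians(-65.6)),(0,0,255))]
a=np.radians(-15.6); U=(714,-216,a)
un=[(place(box(-105,105,-56,56,0,86),*U),(0,0,255)),(place(box(-274,-264,-55,55,7,64),*U),(0,160,0))]
A=draw(T,pk,(165,180,210,220),8,400,320);B=draw(S,pk,(280,152,320,202),6,400,320)
C=draw(T,un,(280,98,356,222),2.25,300,280);D=draw(S,un,(196,200,276,306),2.6,300,280)
o=np.zeros((600,800,3),np.uint8);o[:320]=np.hstack([A,B]);o[320:,:300]=C;o[320:,400:700]=D
cv2.imwrite('pics/ov0.png',o)
E
```

```text
(no output)
```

View pics/ov0.png

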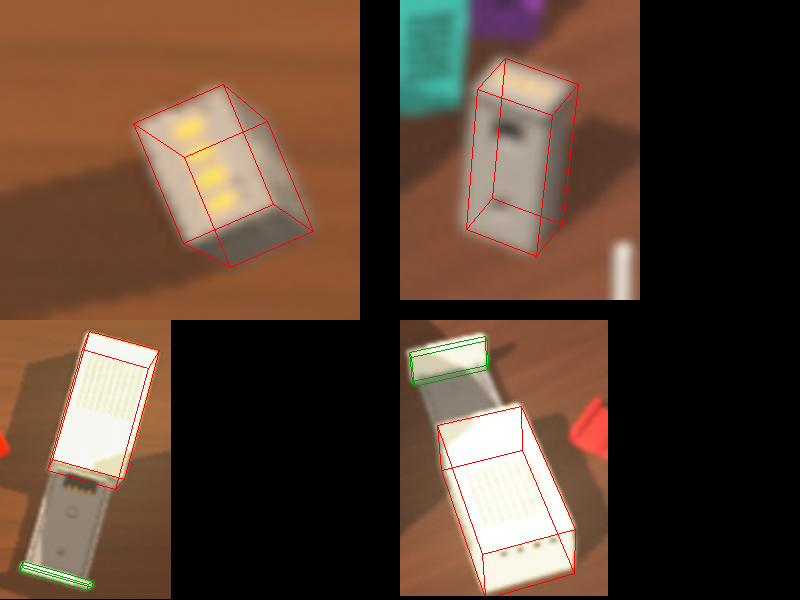

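The overlays match the pack, unit and panel to within about a pixel in both views. The pack is at (479,239) with its socket normal at -66°. Next I'll compute the tool axes and the approach.

```bash
cat >> h.py <<'E'
from scipy.spatial.transform import Rotation as Ro
def tool():
    s=status.state(); return s, Ro.from_euler('xyz',s['tcp_rot']).as_matrix()
def go(target,jawdeg=None):
    """tool-axis shift (before turning) & turn about tool x in deg to get there"""
    s,R=tool(); d=R.T@(np.array(target)-s['eef_pos']); out=[s['eef_pos'],d]
    if jawdeg is not None:
        a=np.radians(jawdeg); z=R.T@[np.cos(a),np.sin(a),0]; t=np.degrees(np.arctan2(-z[1],z[2])); t=(t+90)%180-90; out.append(t)
    print(*[np.round(o,1) for o in out],'F',np.round(s['ft_force'],1),'open',round(s['opening'],3),'t',round(s['t'],2),'j6',np.round(s['joints'],2)[5]); return out
E
python3 - <<'E'
from h import *
s,R=tool();print(R.round(3)); go([476.5,243.5,225],24.4)
E
```

```text
[[-0.    -0.926  0.378]
 [-0.001  0.378  0.926]
 [-1.     0.    -0.001]]
[236.2 578.4 225.2] [ 3.000e-01 -3.491e+02 -2.192e+02] 43.4 F [0.2 0.6 0.3] open 0.996 t 0.1 j6 -0.11
```

Request:
apply_moves([
  [0,0,-35,-22,0],
  [0,0,-35,-22,0],
  [0,0,-35,-22,0],
  [0,0,-35,-22,0],
  [0,0,-35,-22,0],
  [0,0,-35,-22,0],
  [0,0,-35,-22,0],
  [0,0,-35,-22,0],
  [0,0,-35,-22,0],
  [0,0,-34,-21,0],
])

```text
t: 1.1
eef_pos: [477.3, 242.3, 225.5]
tcp_rot: [2.198, 1.57, -2.902]
ft_force: [1.2, 0.1, -0.5]
opening: 1.002
```

Request:
apply_moves([
  [0,0,0,0,8],
  [0,0,0,0,8],
  [0,0,0,0,8],
  [0,0,0,0,8],
  [0,0,0,0,8],
  [0,0,0,0,3.4],
  [0,0,0,0,0],
])

```text
t: 1.8
eef_pos: [476.5, 243.9, 225.4]
tcp_rot: [2.846, 1.57, -3.013]
ft_force: [-0.5, 0.1, -0.2]
opening: 1.002
```

Run:
```python
from h import *
s,R=tool();print(R.round(3)); go([476.5,243.5,225],24.4)
```

```text
[[-0.    -0.412  0.911]
 [-0.     0.911  0.412]
 [-1.     0.    -0.   ]]
[476.5 243.9 225.4] [ 0.4 -0.3 -0.1] -0.1 F [-0.5  0.1 -0.2] open 1.002 t 1.8 j6 -0.08
```

Request:
apply_moves([
  [0,45,0,0,0],
  [0,45,0,0,0],
  [0,30,0,0,0],
  [0,23,0,0,0],
  [0,0,0,0,0],
  [0.3,0,0,0,0],
  [0.4,0,0,0,0],
  [1,0,0,0,0],
  [1,0,0,0,0],
  [1,0,0,0,0],
])

```text
t: 2.8
eef_pos: [476.8, 244.0, 83.2]
tcp_rot: [-0.027, 1.57, 0.398]
ft_force: [0.4, 0.1, -0.5]
opening: 0.634
```

Request:
apply_moves([
  [1,0,0,0,0],
  [1,0,0,0,0],
  [1,0,0,0,0],
  [1,0,0,0,0],
])

```text
t: 3.2
eef_pos: [476.4, 243.8, 82.9]
tcp_rot: [3.13, 1.571, -2.728]
ft_force: [-3.4, -1.6, 6.3]
opening: 0.571
```

Run:
```python
from h import *
go([476.5,243.5,82],24.4)
# arc: grip at (-5,90) from pack; pivot edge (+20,0). h along n; z up. pressed variant
g=np.array([-25,91.0]); prev=g
for k in range(1,25):
    a=np.radians(90*k/24); p=np.array([g[0]*np.cos(a)+g[1]*np.sin(a), -g[0]*np.sin(a)+g[1]*np.cos(a)])
    d=p-prev; prev=p; print(round(90*k/24,1),d.round(1),p.round(1))
```

```text
[476.4 243.8  82.9] [ 0.9 -0.3 -0. ] -0.0 F [-3.4 -1.6  6.3] open 0.571 t 3.2 j6 -0.08
3.8 [6.  1.4] [-19.   92.4]
7.5 [6.1 1. ] [-12.9  93.5]
11.2 [6.1 0.6] [-6.8 94.1]
15.0 [6.2 0.2] [-0.6 94.4]
18.8 [ 6.2 -0.2] [ 5.6 94.2]
22.5 [ 6.1 -0.6] [11.7 93.6]
26.2 [ 6.1 -1. ] [17.8 92.7]
30.0 [ 6.  -1.4] [23.8 91.3]
33.8 [ 5.9 -1.8] [29.8 89.6]
37.5 [ 5.8 -2.1] [35.6 87.4]
41.2 [ 5.6 -2.5] [41.2 84.9]
45.0 [ 5.5 -2.9] [46.7 82. ]
48.8 [ 5.3 -3.2] [51.9 78.8]
52.5 [ 5.  -3.6] [57.  75.2]
56.2 [ 4.8 -3.9] [61.8 71.3]
60.0 [ 4.5 -4.2] [66.3 67.2]
63.8 [ 4.2 -4.5] [70.6 62.7]
67.5 [ 3.9 -4.7] [74.5 57.9]
71.2 [ 3.6 -5. ] [78.1 52.9]
75.0 [ 3.3 -5.2] [81.4 47.7]
78.8 [ 2.9 -5.4] [84.4 42.3]
82.5 [ 2.6 -5.6] [87.  36.7]
86.2 [ 2.2 -5.8] [89.2 30.9]
90.0 [ 1.8 -5.9] [91. 25.]
```

Request:
apply_moves([
  [1,-0.5,-6,0,0],
  [1,-0.6,-6,0,0],
  [1,-0.5,-6,0,0],
  [1,0,-6.2,0,0],
  [1,0.2,-6.2,0,0],
  [1,0.6,-6.1,0,0],
])

```text
t: 3.8
eef_pos: [491.9, 210.1, 83.4]
tcp_rot: [1.367, 1.571, 1.793]
ft_force: [0.4, -0.0, -5.2]
opening: 0.565
```

```bash
cat > view.py <<'E'
import sys; from ov import *
n=sys.argv[1]; T=grab('top','t%s.png'%n);S=grab('side','s%s.png'%n)
c=sys.argv[2:]; X=[float(v) for v in c[:3]]; w=int(c[3]) if len(c)>3 else 32
def crop(C):
    u,v=proj(C,X).round().astype(int); r=(max(u-w,0),max(v-w,0),min(u+w,512),min(v+w,384)); return draw(C,[],r,400/(2*w),400,400)
cv2.imwrite('pics/v%s.png'%n,np.hstack([crop(T),crop(S)])); go([0,0,0],0)
E
python3 view.py 1 490 215 60
```

```text
[492.  209.9  83.3] [  83.3   11.4 -534.8] 24.3 F [ 0.6 -0.9 -4.7] open 0.565 t 3.9 j6 -0.14
```

View pics/v1.png

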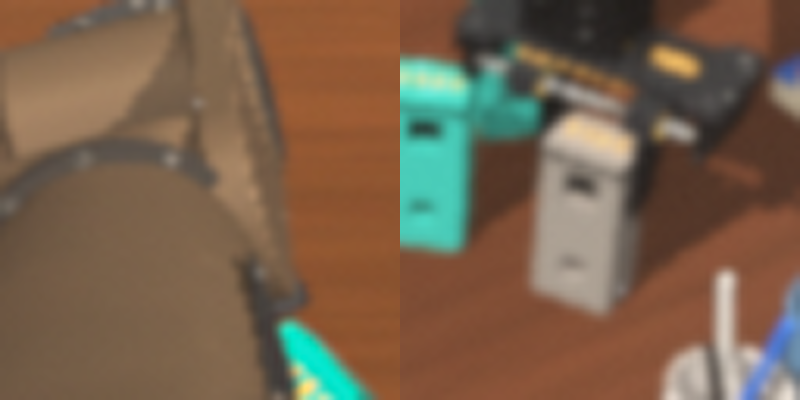

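It is being carried (-4.7 N is about its weight), with no visible tilt. I'll press down to get friction at the lower edge.

Request:
apply_moves([
  [1,1,0,0,0],
  [1,1,0,0,0],
  [1,0,0,0,0],
])

```text
t: 4.2
eef_pos: [491.4, 210.6, 82.6]
tcp_rot: [-1.061, 1.57, -0.634]
ft_force: [-4.9, -4.5, 12.4]
opening: 0.572
```

Request:
apply_moves([
  [1,1,0,0,0],
  [1,0,0,0,0],
])

```text
t: 4.4
eef_pos: [491.4, 210.6, 82.5]
tcp_rot: [-0.805, 1.57, -0.378]
ft_force: [-7.3, -5.8, 25.3]
opening: 0.567
```

Request:
apply_moves([
  [1,-0.3,-3,0,0],
  [1,-0.4,-3,0,0],
])

```text
t: 4.6
eef_pos: [493.5, 206.3, 82.8]
tcp_rot: [0.978, 1.569, 1.404]
ft_force: [-8.4, 6.3, 16.0]
opening: 0.567
```

Request:
apply_moves([
  [1,-0.4,-3,0,0],
  [1,-0.5,-3,0,0],
])

```text
t: 4.8
eef_pos: [496.1, 200.7, 83.2]
tcp_rot: [1.083, 1.569, 1.508]
ft_force: [-5.9, 4.9, 8.7]
opening: 0.564
```

The edge slides instead of tilting because the pads resist turning. I'll release and regrip at the very top with only the tips, which gives a longer lever and a smaller pad patch.

Request:
apply_moves([
  [1,-0.7,0,0,0],
  [0.41,0,0,0,0],
  [0.41,0,0,0,0],
  [0.36,0,0,0,0],
  [0.3,0,0,0,0],
  [0.3,-17,0,0,0],
  [0.3,-17,-9,0,0],
  [0.3,0,0,0,0],
])

```text
t: 5.6
eef_pos: [501.4, 191.3, 118.3]
tcp_rot: [-0.188, 1.568, 0.237]
ft_force: [1.0, -0.2, -0.0]
opening: 0.702
```

Request:
apply_moves([
  [1,0,0,0,0],
  [1,0,0,0,0],
  [1,0,0,0,0],
  [1,0,0,0,0],
  [1,0,0,0,0],
])

```text
t: 6.1
eef_pos: [499.9, 191.5, 116.1]
tcp_rot: [2.935, 1.569, -2.923]
ft_force: [0.4, 0.0, -5.2]
opening: 0.567
```

Request:
apply_moves([
  [1,1,0,0,0],
  [1,1,0,0,0],
  [1,0,0,0,0],
])

```text
t: 6.4
eef_pos: [500.1, 191.5, 115.8]
tcp_rot: [-0.451, 1.571, -0.025]
ft_force: [-4.7, -1.1, 15.5]
opening: 0.566
```

```bash
python3 -c "
from h import *
s,R=tool();print(R.round(3));go([496,202,82],24.4)"
```

```text
[[ 0.    -0.413  0.911]
 [-0.     0.911  0.413]
 [-1.    -0.     0.   ]]
[500.1 191.5 115.8] [33.8 11.2  0.5] -0.0 F [-4.7 -1.1 15.5] open 0.566 t 6.4 j6 -0.18
```

Request:
apply_moves([
  [1,0.5,-2,0,0],
  [1,0,-3,0,0],
])

```text
t: 6.6
eef_pos: [502.4, 187.4, 115.7]
tcp_rot: [0.213, 1.569, 0.638]
ft_force: [-5.0, 1.5, 15.9]
opening: 0.566
```

Request:
apply_moves([
  [1,-0.3,-3,0,0],
  [1,-0.3,-3,0,0],
])

```text
t: 6.8
eef_pos: [505.0, 181.8, 115.6]
tcp_rot: [0.289, 1.569, 0.715]
ft_force: [-1.1, 2.3, 3.4]
opening: 0.564
```

Request:
apply_moves([
  [1,0.5,-3,0,0],
  [1,0,-4,0,0],
  [1,0,-4,0,0],
  [1,0,-4,0,0],
])

```text
t: 7.2
eef_pos: [511.1, 167.9, 114.3]
tcp_rot: [1.212, 1.57, 1.638]
ft_force: [-1.3, 2.6, -0.3]
opening: 0.562
```

Run:
```python
from ov import *
S=grab('side','s2.png');T=grab('top','t2.png');s,R=tool();p=s['eef_pos'];n=np.array([.413,-.911,0]);y=np.array([.911,.413,0])
def pk(th):   # grip point (x=4,z=112) at tip+6
    G=p+[0,0,-5]; c,s_=np.cos(th),np.sin(th); X=c*n-s_*np.array([0,0,1]); Z=s_*n+c*np.array([0,0,1])
    B=box(-20,20,-27,27,0,120)-[4,0,112]; return G+B[:,:1]*X+B[:,1:2]*y+B[:,2:]*Z
u,v=proj(S,[505,180,60]).round().astype(int);r=(u-28,v-28,u+28,v+28)
cv2.imwrite('pics/ov2.png',np.hstack([draw(S,[(pk(0),(0,0,255))],r,7.1,398,400),draw(S,[(pk(.25),(0,0,255))],r,7.1,398,400)]));go([0,0,0])
```

```text
[511.3 167.6 114.3] [ 114.2   58.2 -534.9] F [-0.8  2.5  1.9] open 0.564 t 7.3 j6 -0.23
```

View pics/ov2.png

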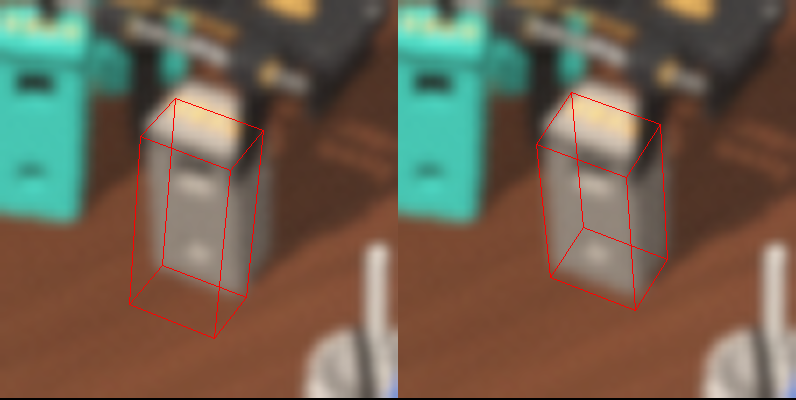

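It is tilting now: the socket face has darkened and the base lags. I'll estimate the angle from the side view.

```bash
cat > tilt.py <<'E'
import sys; from ov import *
n=np.array([.413,-.911,0]); y=np.array([.911,.413,0]); up=np.array([0,0,1.])
def pk(q,p):   # q: tilt deg, pivot-edge dist e along n from TCP, lateral l
    th=np.radians(q[0]); X=np.cos(th)*n-np.sin(th)*up; Z=np.sin(th)*n+np.cos(th)*up
    B=box(-20,20,-27,27,0,120)-[20,0,0]; E=np.array([p[0],p[1],0])+q[1]*n+q[2]*y
    return E+B[:,:1]*X+B[:,1:2]*y+B[:,2:]*Z
def run(name,guess):
    S=grab('side',name+'.png') if name!='s2' else load('s2'); s,R=tool();p=s['eef_pos']
    c=pk(guess,p).mean(0); u,v=proj(S,c).round().astype(int); r=(u-24,v-24,u+24,v+24)
    m=softmask(S,r,lambda h,im: np.clip((100-h[...,1])/30,0,1)*np.clip((h[...,2]-70)/20,0,1))
    x,f=fit(lambda q:[pk(q,p)],[(S,m,r)],guess,[8,6,3]); th=np.radians(x[0])
    # TCP-5 point in pack coords
    g=np.array([-x[1],p[2]-5]); X=np.array([np.cos(th),-np.sin(th)]);Z=np.array([np.sin(th),np.cos(th)])
    print('tilt %.1f e %.1f lat %.1f cost %.0f'%(*x,f),'tip pt in pack x,z',20+g@X,g@Z); go([0,0,0])
    cv2.imwrite('pics/%so.png'%name,np.hstack([draw(S,[(pk(x,p),(0,0,255))],r,8,384,384),draw(S,[],r,8,384,384)]))
if __name__=='__main__': run(sys.argv[1],[float(a) for a in sys.argv[2:5]])
E
python3 tilt.py s2 15 -10 0
```

```text
tilt 13.3 e -20.7 lat -3.8 cost 233 tip pt in pack x,z 15.038230079382464 111.12043029199957
[511.3 167.6 114.3] [ 114.2   58.2 -534.9] F [-0.8  2.5  1.9] open 0.564 t 7.3 j6 -0.23
```

View pics/s2o.png

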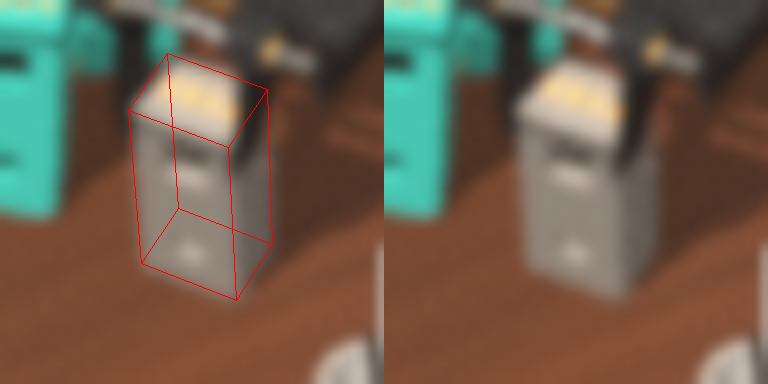

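Request:
apply_moves([
  [1,2,-6.6,0,0],
  [1,2,-6.5,0,0],
  [1,2.3,-6.4,0,0],
  [1,2.7,-6.3,0,0],
  [1,3,-6.1,0,0],
  [1,3.4,-5.9,0,0],
  [1,3.8,-5.7,0,0],
  [1,4.1,-5.4,0,0],
])

```text
t: 8.1
eef_pos: [532.2, 122.3, 91.7]
tcp_rot: [-0.82, 1.569, -0.394]
ft_force: [0.2, -5.0, 9.5]
opening: 0.568
```

```bash
python3 tilt.py s3 42 -69 -2
```

```text
tilt 33.0 e -71.2 lat -6.8 cost 286 tip pt in pack x,z 32.72439333815379 111.02258966082606
[532.4 121.7  91.1] [  90.3  109.2 -535.2] F [ 1.  -6.5  9.3] open 0.565 t 8.15 j6 -0.32
```

View pics/s3o.png

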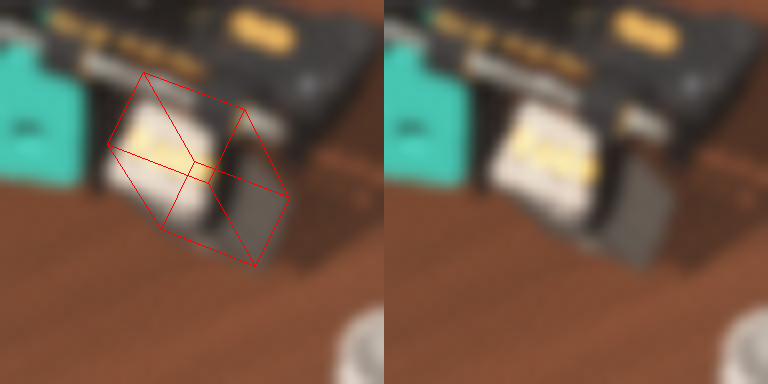

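The fit is spoiled by finger occlusion. The picture does show the pack well tilted, near 45–50°, with the contact face towards the camera, and that matches the arc geometry. I'll continue the arc.

Request:
apply_moves([
  [1,4.5,-5.1,0,0],
  [1,4.8,-4.9,0,0],
  [1,5.2,-4.5,0,0],
  [1,5.4,-4.2,0,0],
])

```text
t: 8.55
eef_pos: [540.0, 105.1, 71.6]
tcp_rot: [-0.912, 1.568, -0.486]
ft_force: [0.6, -6.9, 8.4]
opening: 0.566
```

Request:
apply_moves([
  [1,5.7,-3.9,0,0],
  [1,5.9,-3.5,0,0],
  [1,6.1,-3.2,0,0],
  [1,6.3,-2.8,0,0],
])

```text
t: 8.95
eef_pos: [545.5, 93.0, 47.4]
tcp_rot: [-0.82, 1.569, -0.394]
ft_force: [2.6, -6.2, 5.1]
opening: 0.565
```

Request:
apply_moves([
  [1,6.3,-2.4,0,0],
  [1,6.3,-2,0,0],
])

```text
t: 9.15
eef_pos: [547.3, 89.1, 34.7]
tcp_rot: [-0.762, 1.569, -0.336]
ft_force: [2.3, -5.8, 4.6]
opening: 0.565
```

Request:
apply_moves([
  [1,5,-1.2,0,0],
  [1,4,-0.8,0,0],
])

```text
t: 9.35
eef_pos: [548.0, 87.4, 25.5]
tcp_rot: [-0.769, 1.569, -0.343]
ft_force: [1.6, -5.0, 3.7]
opening: 0.564
```

Request:
apply_moves([
  [1,3,-0.3,0,0],
  [1,0,0,0,0],
])

```text
t: 9.55
eef_pos: [548.0, 87.2, 22.3]
tcp_rot: [-0.824, 1.57, -0.399]
ft_force: [1.5, -2.8, 0.2]
opening: 0.568
```

Request:
apply_moves([
  [1,3,0,0,0],
  [1,0,0,0,0],
])

```text
t: 9.75
eef_pos: [547.7, 87.6, 19.3]
tcp_rot: [-0.6, 1.57, -0.175]
ft_force: [1.8, -3.1, 1.2]
opening: 0.564
```

Request:
apply_moves([
  [1,2,0,0,0],
  [1,0,0,0,0],
])

```text
t: 9.95
eef_pos: [547.5, 87.8, 17.4]
tcp_rot: [-0.375, 1.57, 0.051]
ft_force: [2.9, -2.6, 2.3]
opening: 0.567
```

Request:
apply_moves([
  [1,2,0,0,0],
  [1,0,0,0,0],
])

```text
t: 10.15
eef_pos: [547.4, 88.0, 15.4]
tcp_rot: [0.067, 1.571, 0.492]
ft_force: [2.6, -2.4, 1.0]
opening: 0.564
```

Request:
apply_moves([
  [1,1.5,0,0,0],
  [1,0,0,0,0],
])

```text
t: 10.35
eef_pos: [547.3, 88.0, 13.9]
tcp_rot: [1.365, 1.571, 1.791]
ft_force: [2.9, -3.1, 2.6]
opening: 0.565
```

Run:
```python
from ov import *
S=grab('side','s4.png'); p=tool()[0]['eef_pos']; n=np.array([.413,-.911,0])
c=p-50*n; u,v=proj(S,[c[0],c[1],20]).round().astype(int); r=(u-30,v-26,u+30,v+26)
B=place(box(-60,60,-27,27,0,40),c[0],c[1],np.radians(-65.6))
cv2.imwrite('pics/s4o.png',np.hstack([draw(S,[(B,(0,0,255))],r,6.6,396,343),draw(S,[],r,6.6,396,343)])); go([0,0,0])
```

```text
[547.2  88.   13.9] [  14.   145.7 -534.8] F [ 2.  -2.7  1.5] open 0.567 t 10.4 j6 -0.39
```

View pics/s4o.png

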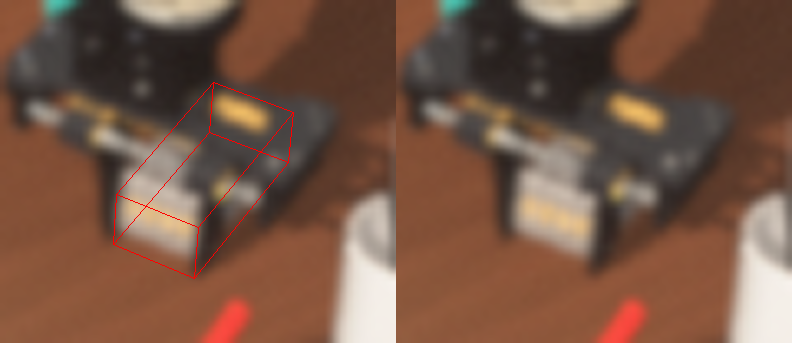

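The pack lies nearly flat between the pads, contact end at (560,215) in the right half. I'll release it gently.

Request:
apply_moves([
  [0.42,0,0,0,0],
  [0.42,0,0,0,0],
  [0.4,0,0,0,0],
  [0.35,0,0,0,0],
  [0.2,0,0,0,0],
  [0,0,0,0,0],
  [0,0,0,0,0],
])

```text
t: 11.1
eef_pos: [547.3, 88.0, 14.0]
tcp_rot: [0.621, 1.571, 1.046]
ft_force: [-0.6, -0.2, 0.2]
opening: 0.846
```

Request:
apply_moves([
  [0,-20,0,0,0],
  [0,-45,0,0,0],
  [0,-45,0,0,0],
  [0,-45,10,-40,0],
  [0,0,10,-45,0],
  [0,0,10,-45,0],
  [0,0,0,-45,0],
  [0,0,0,-45,0],
  [0,0,0,0,0],
])

```text
t: 12.0
eef_pos: [337.2, 25.2, 160.9]
tcp_rot: [2.627, 1.568, 3.051]
ft_force: [-0.1, -0.8, 0.0]
opening: 0.998
```

```bash
cat > lie.py <<'E'
import sys; from ov import *
np.set_printoptions(precision=2,suppress=True)
tag,gx,gy,gyaw=sys.argv[1],*map(float,sys.argv[2:5])
T=grab('top','t%s.png'%tag);S=grab('side','s%s.png'%tag)
mod=lambda q:[place(box(-60,60,-27,27,0,40),q[0],q[1],np.radians(q[2]))]
vv=[]
for C in(T,S):
    u,v=proj(C,[gx,gy,20]).round().astype(int); r=(u-28,v-28,u+28,v+28)
    vv.append((C,softmask(C,r,lambda h,im: np.clip((110-h[...,1])/30,0,1)*np.clip((h[...,2]-60)/20,0,1)),r))
for w in([vv[0]],[vv[1]],vv):
    x,f=fit(mod,w,[gx,gy,gyaw],[8,8,8]); print(x,round(f))
    if w[0] is vv[0] and len(w)==1: xt=x
cv2.imwrite('pics/l%s.png'%tag,np.vstack([np.hstack([draw(C,[(mod(xt)[0],(0,0,255))] if k else [],r,7,390,300) for k in(0,1)]) if 0 else np.hstack([draw(C,[(mod(xt)[0],(0,0,255))],r,6,390,300),draw(C,[],r,6,390,300)]) for C,m,r in vv])); go([0,0,0])
E
python3 lie.py 5 527 133 -65
```

```text
[525.43 140.52 -65.54] 110
[522.53 138.34 -66.36] 267
[524.36 139.47 -66.01] 394
[342.   25.5 161.4] [ 160.8  117.6 -322.5] F [0.9 0.1 0.7] open 0.998 t 12.1 j6 -0.54
```

View pics/l5.png

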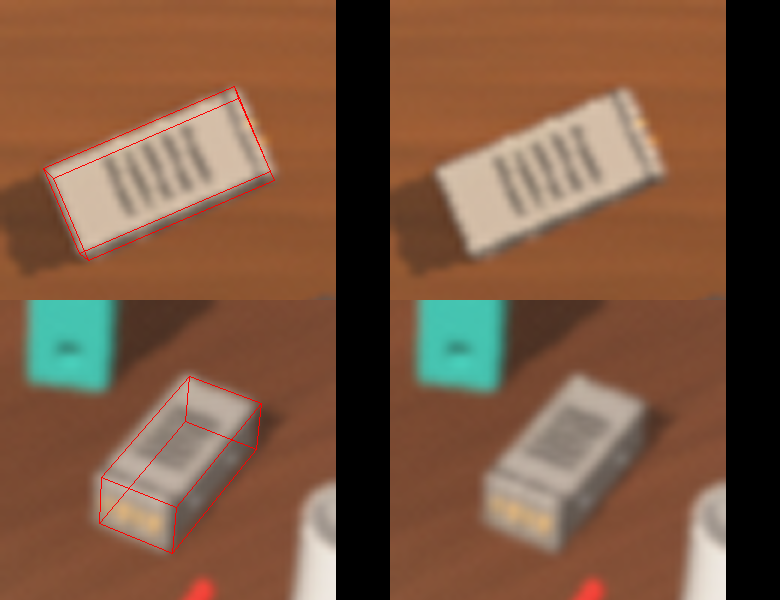

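The pack now lies flat with ribs up and its contact end towards -y. I'll check the neighbours' clearances and plan the regrasp.

Run:
```python
from h import *
T=load('top0')
for n,u,v,z in(('cup',350,218,100),('pen',340,200,160),('standtop',418,215,108),('standfront',428,253,10),('mug',297,226,92),('turq',338,357,120)): print(n,back(T,u*.64,v*.64,z).round())
go([524,139.4,161],24.4)
```

```text
cup [689. 135. 100.]
pen [712. 151. 160.]
standtop [696. -13. 108.]
standfront [633. -38.  10.]
mug [672. 250.  92.]
turq [387. 150. 120.]
[342.   25.5 161.4] [  0.6  28.9 212.7] -0.1 F [0.9 0.1 0.7] open 0.998 t 12.1 j6 -0.54
```

Request:
apply_moves([
  [0,0,5.8,42.6,0],
  [0,0,5.8,42.6,0],
  [0,0,5.8,42.6,0],
  [0,0,5.8,42.6,0],
  [0,0,5.7,42.3,0],
  [0,0,0,0,0],
])

```text
t: 12.7
eef_pos: [528.1, 142.8, 160.2]
tcp_rot: [-0.172, 1.568, 0.256]
ft_force: [-0.8, -0.4, 0.4]
opening: 1.0
```

```bash
python3 -c "
from h import *
go([524,139.4,24],24.4)"
```

```text
[528.1 142.8 160.2] [136.2  -1.3  -5.6] 0.1 F [-0.8 -0.4  0.4] open 1.0 t 12.7 j6 -0.28
```

Request:
apply_moves([
  [0,40,-1.3,-5.6,0],
  [0,40,0,0,0],
  [0,30,0,0,0],
  [0,16,0,0,0],
  [0,10,0,0,0],
  [0,0,0,0,0],
])

```text
t: 13.3
eef_pos: [518.9, 136.7, 23.8]
tcp_rot: [2.806, 1.569, -3.052]
ft_force: [0.0, -0.2, -0.2]
opening: 0.998
```

Request:
apply_moves([
  [0.3,0,0,0,0],
  [0.4,0,0,0,0],
  [1,0,0,0,0],
  [1,0,0,0,0],
  [1,0,0,0,0],
  [1,0,0,0,0],
  [1,0,0,0,0],
])

```text
t: 14.0
eef_pos: [520.0, 136.6, 25.4]
tcp_rot: [-0.23, 1.569, 0.195]
ft_force: [4.3, 1.8, 4.3]
opening: 0.568
```

```bash
python3 -c "
from h import *
go([524,139.4,24],24.4)"
```

```text
[520.  136.6  25.4] [1.4 0.9 4.8] -0.0 F [4.3 1.8 4.3] open 0.568 t 14.0 j6 -0.29
```

Request:
apply_moves([
  [1,-5,0,0,0],
  [1,-15,0,0,0],
  [1,-30,0,0,0],
  [1,-30,0,0,0],
  [1,-10,0,0,0],
  [1,0,0,0,0],
  [1,0,0,0,0],
])

```text
t: 14.7
eef_pos: [518.3, 136.3, 113.7]
tcp_rot: [2.834, 1.569, -3.024]
ft_force: [-0.3, -1.0, -5.0]
opening: 0.567
```

Request:
apply_moves([
  [1,0,0,0,-7],
  [1,0,0,0,-7],
  [1,0,0,0,-7],
  [1,0,0,0,-7],
  [1,0,0,0,-7],
  [1,0,0,0,-7],
  [1,0,0,0,-7],
  [1,0,0,0,-1],
  [1,0,0,0,0],
  [1,0,0,0,0],
])

```text
t: 15.7
eef_pos: [518.8, 136.4, 114.2]
tcp_rot: [1.909, 1.57, -3.079]
ft_force: [-0.4, 0.2, -5.3]
opening: 0.566
```

Run:
```python
from h import *
u=np.array([.963,-.2695]); t=np.array([522.7,-163.1])+0.9*u
s,R=tool();print(R.round(3)); go([*t,115],74.4)
```

```text
[[-0.001 -0.962  0.272]
 [-0.     0.272  0.962]
 [-1.     0.001 -0.   ]]
[518.8 136.4 114.2] [  -0.7  -86.1 -287.2] -0.2 F [-0.4  0.2 -5.3] open 0.566 t 15.7 j6 -1.16
```

Request:
apply_moves([
  [1,0,-5,-17,0],
  [1,0,-9,-30,0],
  [1,0,-10,-34,0],
  [1,0,-10,-34,0],
  [1,0,-10,-34,0],
  [1,0,-10,-34,0],
  [1,0,-10,-34,0],
  [1,0,-9,-30,0],
  [1,0,-7,-22,0],
  [1,0,-6,-18,0],
])

```text
t: 16.7
eef_pos: [524.4, -164.6, 114.6]
tcp_rot: [1.214, 1.571, 2.509]
ft_force: [0.4, 1.0, -4.9]
opening: 0.567
```

Request:
apply_moves([
  [1,0,0,0,0],
  [1,0,0,0,0],
  [1,0,0,0,0],
])

```text
t: 17.0
eef_pos: [524.4, -162.4, 114.7]
tcp_rot: [1.111, 1.57, 2.409]
ft_force: [-1.3, 0.5, -5.5]
opening: 0.567
```

```bash
cat > hold.py <<'E'
from ov import *
u=np.array([.963,-.2695]); t=np.array([522.7,-163.1])+0.9*u
go([*t,115],74.4)
S=grab('side','s6.png');T=grab('top','t6.png'); p=tool()[0]['eef_pos']; a=np.radians(-15.6); c=p[:2]-.9*u+[1.45,1.1]
# offset of pack centre in side cam frame: compare side image with predicted box
B=place(box(-60,60,-27,27,0,40),p[0]-.9*u[0],p[1]-.9*u[1],a)+[0,0,p[2]-24]
q,v=proj(S,B.mean(0)).round().astype(int); r=(q-45,v-40,q+35,v+40)
U=(716.2,-216.2,a); un=[(place(box(-274,-264,-55,55,7,64),*U),(0,160,0))]
cv2.imwrite('pics/s6o.png',np.hstack([draw(S,[(B,(0,0,255))]+un,r,5,400,400),draw(S,[],r,5,400,400)]))
E
python3 hold.py
```

```text
[ 524.4 -162.4  114.7] [-0.3  0.6 -1.2] -0.0 F [-1.3  0.5 -5.5] open 0.567 t 17.0 j6 -1.72
```

View pics/s6o.png

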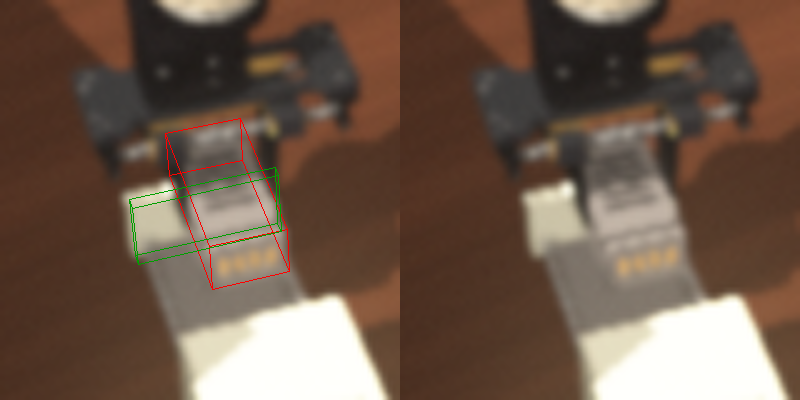

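The held pack and the drawer show the same small offset (about 1 px), so their relative alignment looks good. I'll lower it in stages and watch the force.

Request:
apply_moves([
  [1,15,0.6,-1.2,0],
  [1,20,0,0,0],
  [1,15,0,0,0],
  [1,7,0,0,0],
  [1,0,0,0,0],
  [1,0,0,0,0],
])

```text
t: 17.7
eef_pos: [524.0, -164.0, 58.4]
tcp_rot: [-1.524, 1.57, -0.226]
ft_force: [0.4, 0.1, -5.5]
opening: 0.569
```

```bash
python3 -c "
from h import *
u=np.array([.963,-.2695]); t=np.array([522.7,-163.1])+0.9*u
go([*t,56],74.4)"
```

```text
[ 524.  -164.    58.4] [2.4 0.6 0.5] -0.0 F [ 0.4  0.1 -5.5] open 0.569 t 17.7 j6 -1.72
```

Request:
apply_moves([
  [1,3,0,0.4,0],
  [1,2,0,0,0],
  [1,1,0,0,0],
  [1,0,0,0,0],
])

```text
t: 18.1
eef_pos: [523.8, -163.7, 51.9]
tcp_rot: [0.515, 1.571, 1.813]
ft_force: [0.6, 0.8, -5.5]
opening: 0.565
```

Request:
apply_moves([
  [1,1,0,0,0],
  [1,1,0,0,0],
  [1,0,0,0,0],
])

```text
t: 18.4
eef_pos: [523.8, -163.7, 49.8]
tcp_rot: [0.63, 1.571, 1.928]
ft_force: [-0.2, -0.4, -4.7]
opening: 0.566
```

Request:
apply_moves([
  [1,1,0,0,0],
  [1,1,0,0,0],
  [1,0,0,0,0],
])

```text
t: 18.7
eef_pos: [523.8, -163.7, 47.7]
tcp_rot: [1.096, 1.571, 2.394]
ft_force: [-0.6, -1.4, -5.7]
opening: 0.566
```

Request:
apply_moves([
  [1,1,0,0,0],
  [1,1,0,0,0],
  [1,0,0,0,0],
])

```text
t: 19.0
eef_pos: [523.8, -163.7, 45.7]
tcp_rot: [1.023, 1.571, 2.321]
ft_force: [0.3, 0.4, -5.7]
opening: 0.563
```

It's past the peg tops with no contact force, so both pegs are in the sockets.

Request:
apply_moves([
  [1,1,0,0,0],
  [1,1,0,0,0],
  [1,0,0,0,0],
])

```text
t: 19.3
eef_pos: [523.8, -163.7, 43.7]
tcp_rot: [1.077, 1.571, 2.375]
ft_force: [0.5, 0.3, -5.1]
opening: 0.569
```

Request:
apply_moves([
  [1,0.7,0,0,0],
  [1,0.5,0,0,0],
  [1,0,0,0,0],
])

```text
t: 19.6
eef_pos: [524.3, -163.8, 43.4]
tcp_rot: [-1.554, 1.569, -0.256]
ft_force: [-0.4, 0.4, 4.1]
opening: 0.567
```

It touched the tray floor at the predicted height. Releasing and retreating.

Request:
apply_moves([
  [0.42,0,0,0,0],
  [0.41,0,0,0,0],
  [0.36,0,0,0,0],
  [0.25,0,0,0,0],
  [0.25,0,0,0,0],
  [0.25,0,0,0,0],
  [0.25,-15,0,0,0],
  [0.25,-40,0,0,0],
  [0.25,-45,0,0,0],
  [0.25,-20,0,0,0],
])

```text
t: 20.6
eef_pos: [524.6, -164.1, 166.1]
tcp_rot: [-1.695, 1.567, -0.397]
ft_force: [-0.5, -0.0, -0.3]
opening: 0.749
```

Request:
apply_moves([
  [1,0,45,0,0],
  [1,0,45,0,0],
  [1,0,45,0,0],
  [1,0,5,0,0],
  [1,0,0,0,0],
  [1,0,0,0,0],
])

```text
t: 21.2
eef_pos: [390.2, -126.6, 163.0]
tcp_rot: [-1.711, 1.569, -0.413]
ft_force: [0.3, -0.2, -0.1]
opening: 0.303
```

Run:
```python
from ov import *
u=np.array([.963,-.2695]); T=grab('top','t7.png');S=grab('side','s7.png'); a=np.radians(-15.6)
w=lambda h,im: np.clip((110-h[...,1])/30,0,1)*np.clip((h[...,2]-60)/20,0,1)
s=np.array([524.2,-162.]);B=place(box(-60,60,-27,27,18,58),*s,a);P=place(box(-75,-65,-55,55,7,64),*s,a)
o=[]
for C in(T,S):
    q,v=proj(C,B.mean(0)).round().astype(int); r=(q-32,v-32,q+32,v+32); o.append(draw(C,[(B,(0,0,255)),(P,(0,160,0))],r,6.2,396,300)); o.append(draw(C,[],r,6.2,396,300))
cv2.imwrite('pics/o7.png',np.vstack([np.hstack(o[:2]),np.hstack(o[2:])]))
# panel outer face robot-frame ~ seat-(1.45,1.1)-75u ; tool closed: stand 25mm before it
f=s-[1.45,1.1]-75*u; print('panel',f); go([*(f-30*u),45],74.4)
```

```text
panel [ 450.525  -142.8875]
[ 390.1 -126.5  162.6] [117.7 -32.5   0.5] -0.0 F [-0.3  0.5  0.9] open 0.219 t 21.3 j6 -1.77
```

View pics/o7.png

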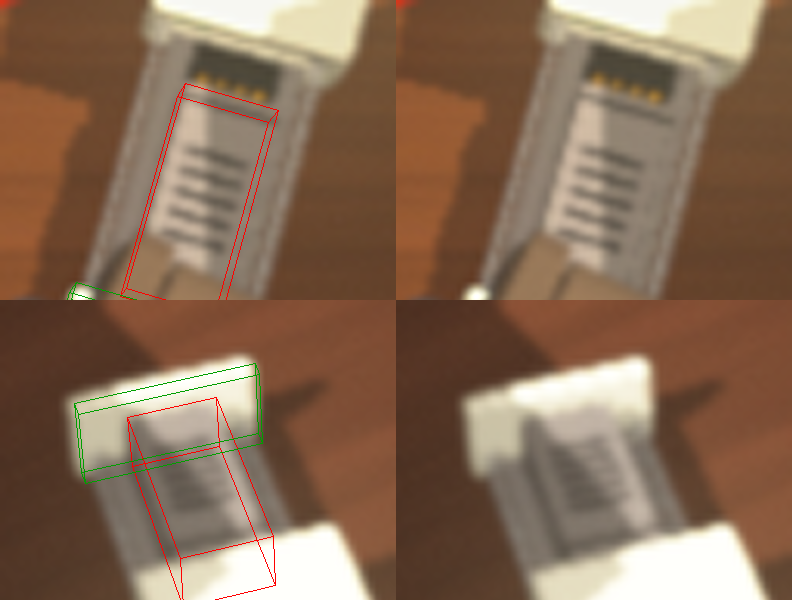

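The pack lies flat in the tray over the pegs with its contact end inward, matching the seat model in both views. Now I'll close the fingers and come down in front of the panel.

Request:
apply_moves([
  [1,40,-10,0.5,0],
  [1,40,-10,0,0],
  [1,30,-6,0,0],
  [1,8,0,0,0],
  [1,0,0,0,0],
  [1,0,0,0,0],
])

```text
t: 21.9
eef_pos: [414.5, -132.6, 45.5]
tcp_rot: [-1.607, 1.57, -0.308]
ft_force: [-0.1, 0.1, 0.3]
opening: 0.006
```

Request:
apply_moves([
  [1,0,-5,0,0],
  [1,0,-5,0,0],
  [1,0,-4,0,0],
  [1,0,-4,0,0],
  [1,0,-4,0,0],
])

```text
t: 22.4
eef_pos: [435.8, -138.6, 44.9]
tcp_rot: [-1.484, 1.57, -0.186]
ft_force: [-0.2, 0.2, 1.3]
opening: 0.006
```

Request:
apply_moves([
  [1,0,-3,0,0],
  [1,0,-3,0,0],
  [1,0,-3,0,0],
  [1,0,-4,0,0],
  [1,0,-5,0,0],
])

```text
t: 22.9
eef_pos: [452.8, -143.2, 44.6]
tcp_rot: [1.166, 1.57, 2.465]
ft_force: [-1.9, 1.5, 1.0]
opening: 0.006
```

Request:
apply_moves([
  [1,0,-6,0,0],
  [1,0,-7,0,0],
  [1,0,-8,0,0],
  [1,0,-8,0,0],
  [1,0,-8,0,0],
  [1,0,-8,0,0],
])

```text
t: 23.5
eef_pos: [496.7, -155.6, 44.6]
tcp_rot: [0.533, 1.571, 1.831]
ft_force: [-1.9, 2.8, -0.4]
opening: 0.002
```

Request:
apply_moves([
  [1,0,-8,0,0],
  [1,0,-8,0,0],
  [1,0,-8,0,0],
  [1,0,-8,0,0],
  [1,0,-8,0,0],
  [1,0,-8,0,0],
  [1,0,-8,0,0],
  [1,0,-8,0,0],
  [1,0,-6,0,0],
  [1,0,-4,0,0],
])

```text
t: 24.5
eef_pos: [568.0, -175.6, 44.7]
tcp_rot: [-1.606, 1.57, -0.308]
ft_force: [-1.4, 2.2, 0.5]
opening: 0.005
```

Request:
apply_moves([
  [1,0,-3,0,0],
  [1,0,-3,0,0],
  [1,0,-2,0,0],
])

```text
t: 24.8
eef_pos: [575.2, -177.6, 44.7]
tcp_rot: [-1.45, 1.571, -0.152]
ft_force: [-1.1, 0.6, 0.1]
opening: 0.003
```

Request:
apply_moves([
  [1,0,-2,0,0],
  [1,0,-2,0,0],
])

```text
t: 25.0
eef_pos: [578.2, -178.4, 44.6]
tcp_rot: [1.484, 1.569, 2.783]
ft_force: [-7.9, 1.2, 4.1]
opening: 0.005
```

The catch zone has begun (8 N). I'll go in small steps.

Request:
apply_moves([
  [1,0,-2,0,0],
  [1,0,-2,0,0],
])

```text
t: 25.2
eef_pos: [581.7, -179.4, 44.7]
tcp_rot: [1.483, 1.568, 2.781]
ft_force: [-6.9, 1.4, 3.3]
opening: 0.004
```

Request:
apply_moves([
  [1,0,-2,0,0],
  [1,0,-1.5,0,0],
])

```text
t: 25.4
eef_pos: [586.4, -180.8, 44.8]
tcp_rot: [-1.603, 1.57, -0.305]
ft_force: [-0.6, 0.6, 0.4]
opening: 0.005
```

Request:
apply_moves([
  [1,0,-1.5,0,0],
  [1,0,-1,0,0],
])

```text
t: 25.6
eef_pos: [589.0, -181.5, 44.8]
tcp_rot: [-1.616, 1.57, -0.318]
ft_force: [-0.3, -0.5, 0.1]
opening: 0.004
```

The resistance is gone, so the catch has pulled the drawer in. I'll feel for the stop.

Request:
apply_moves([
  [1,0,-1,0,0],
  [1,0,-1,0,0],
  [1,0,0,0,0],
])

```text
t: 25.9
eef_pos: [589.2, -181.5, 44.7]
tcp_rot: [1.504, 1.568, 2.802]
ft_force: [-8.2, 1.1, 4.8]
opening: 0.008
```

Request:
apply_moves([
  [1,0,-1,0,0],
  [1,0,-0.5,0,0],
  [1,0,0,0,0],
])

```text
t: 26.2
eef_pos: [589.2, -181.5, 44.7]
tcp_rot: [1.507, 1.564, 2.805]
ft_force: [-14.8, 2.6, 11.0]
opening: 0.003
```

Firm stop at x=589.2, with the force rising and no further motion. I'll back off and check by images.

Request:
apply_moves([
  [1,0,5,0,0],
  [1,0,20,0,0],
  [1,0,40,0,0],
  [1,0,45,0,0],
  [1,-30,30,0,0],
  [1,-40,0,0,0],
  [1,0,0,0,0],
  [1,0,0,0,0],
  [1,0,0,0,0],
])

```text
t: 27.1
eef_pos: [457.1, -144.5, 114.1]
tcp_rot: [0.961, 1.571, 2.259]
ft_force: [-0.7, -0.4, 1.2]
opening: 0.003
```

Run:
```python
from h import *
np.set_printoptions(precision=2,suppress=True)
T=grab('top','t8.png');S=grab('side','s8.png'); go([0,0,0]); a=np.radians(-15.6)
w=lambda hsv,im: np.clip((130-hsv[...,1])/40,0,1)*np.clip((im.min(2)-115)/30,0,1)
for C,roi,c0 in((T,(290,98,356,195),(716.2,-216.2)),(S,(196,202,266,306),(707.2,-212.7))):
    m=softmask(C,roi,w); f=lambda p:[place(box(-105,105,-56,56,0,86),*c0,a),place(box(-p[0]-10,-p[0],-55,55,7,64),*c0,a)]
    for d in(100,105,108,112,116,120,130): print(d,np.abs(cv2.GaussianBlur(sil(C,f([d]),roi),(0,0),.7)-m).sum().round(0),end=' | ')
    print()
# bystander change vs start
for n,A in(('top',T),('side',S)):
    B=load(n+'0'); D=np.abs(A['pixels'].astype(int)-B['pixels']).max(2)
    for nm,X in dict(cup=(689,135,50),stand=(665,-25,50),mug=(672,250,50),bowl=(670,330,50),books=(520,450,20),speaker=(560,-480,50)).items():
        u,v=proj(A,X).round().astype(int); print(n,nm,(u,v),'diff mean',D[max(v-14,0):v+14,max(u-14,0):u+14].mean().round(1),end='; ')
    print()
```

```text
[ 456.9 -144.4  113.7] [114.4 478.7  16. ] F [ 0.6  0.7 -0.3] open 0.005 t 27.2 j6 -1.74
100 142.0 | 105 182.0 | 108 209.0 | 112 245.0 | 116 280.0 | 120 315.0 | 130 331.0 | 
100 123.0 | 105 125.0 | 108 126.0 | 112 128.0 | 116 133.0 | 120 158.0 | 130 229.0 | 
top cup (np.int64(225), np.int64(143)) diff mean 1.1; top stand (np.int64(271), np.int64(151)) diff mean 1.4; top mug (np.int64(192), np.int64(148)) diff mean 1.1; top bowl (np.int64(169), np.int64(148)) diff mean 0.8; top books (np.int64(135), np.int64(191)) diff mean 1.1; top speaker (np.int64(402), np.int64(182)) diff mean 1.2; 
side cup (np.int64(314), np.int64(220)) diff mean 9.7; side stand (np.int64(274), np.int64(233)) diff mean 9.2; side mug (np.int64(334), np.int64(205)) diff mean 10.0; side bowl (np.int64(349), np.int64(197)) diff mean 8.0; side books (np.int64(343), np.int64(173)) diff mean 9.2; side speaker (np.int64(139), np.int64(271)) diff mean 4.1;
```

The drawer reads fully home after backing off, the top view shows the bystanders unchanged, and the arm is clear. Handing in.

```bash
python3 -c "
from cell import env; print(env.job_done())"
```

```text
the job is handed in; nothing more can be done
None
```

I did the whole job and handed it in at about 27 s of the 72 s allowed. The hand-in gives no verdict, so the checks below are all I have.

**What I did**
- **Laying down:** The first grip at 90 mm height only slid the standing pack along. I let go, gripped it by its top 14 mm with the fingertips and tipped it over its lower edge. It came to rest flat, socketed face down.
- **Seating:** I took it again across its 54 mm sides, turned it 50° and lowered it over the pegs. It passed the peg tops with no contact force and touched the tray floor within about 1 mm of the predicted height.
- **Closing:** I pushed the drawer in slowly. The catch resisted with about 8 N, gave way, and the drawer met a firm stop, where I pressed with about 15–19 N.

**Last checks**
- **Drawer home:** After backing off, the image fit puts the front panel flush with the unit, with no 14 mm spring-back.
- **Pack seated:** Both views matched the seat model before I closed the drawer. I could not see the pack once the drawer was shut.
- **Bystanders:** The top view is unchanged around all six bystanders.
- **Robot:** It is clear, with about 0 N on the wrist.

**What disagreed**
- The two cameras differed by about 3–5 mm on the pack and about 10 mm on the unit. I placed the pack using the top camera's relative positions.
- The side-view tilt fit failed while the fingers hid the pack. I used the arc geometry instead.
- The side image differs more from the start (4–10 grey levels at every bystander, against about 1 in the top view). I took this as an overall image change, not movement, but did not confirm it.

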